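Latch, tug-test and invert a slide cassette

ROBOT

A 7-joint arm with a two-finger parallel gripper is mounted at the origin on a cart in front of the work surface, level with it; the furniture and walls round the work are solid. World frame = base frame: x ahead of the robot, y to its left, z up, the work surface at z = 0. Lengths are in mm, angles in rad, forces in N, time in s.
With the tool pointing down it reaches from about 400 to 875 mm from the base axis. Payload 4.4 kg.
Tool frame: the origin (TCP) lies midway between the tips of the shut fingers; the grasp point (between the pads) lies 19 mm behind it; z points along the fingers, y is the line along which they close (so a half turn about z gives the same grasp; the last joint's range is limited). The gripper opens to 85 mm and grips with 20 to 120 N. Pads are 22 mm wide; open, the fingers measure 114 mm over their backs; the gripper's body (76 mm by 85 mm) begins 54 mm behind the grasp point. The pads swing forward as they close: fully open they stand 13 mm farther back than shut.
Start: joints at [1.137, 0.628, 0.038, 1.517, -0.027, 0.996, -0.02], TCP at [233.745, -606.532, 200.613] pointing down, gripper open.
Joint ranges: [-3.06, 3.06], [-0.37, 2.12], [-1.25, 1.32], [0.18, 2.47], [-1.1, 4.24], [0.23, 1.98], [-2.94, 2.94]. Speed limits (rad/s): [2.57, 2.57, 3.14, 3.14, 3.14, 3.14, 3.14].

INTERFACE

Orientations are given as [roll, pitch, yaw] about the fixed x, y, z axes, in that order (R = Rz(yaw) Ry(pitch) Rx(roll)).
In Python, from cell import telemetry, eyes, ctrl, finder gives the robot as it stands.
- The arm moves only by the tool move_arm, never from a script. Its argument "steps" is a list of rows, each a list of 7 numbers: the turn, a rotation vector about the world's x, y, z in degrees, then the shift along the world's x, y, z in m, then the finger opening in m, from 0 to 0.0854. A call has 1 to 5 rows; each row shifts and turns the commanded pose from where the row before left it; what a row does not reach is not made up. A row lasts 1/10 s, in which the tool goes at most 50 mm and 8.59 degrees, less where a joint would pass 70% of its speed; a pose out of reach is approached as far as the arm can. A call with a gripper value outside its range is refused whole. The fingers move at their own pace and stop on an object; the grip force is fixed at half the most. Time passes only in rows, so rows that do not move let the fingers close. It gives the time, the measured TCP pose, the force, the opening and the grip force at its end, in the units of the state.
- telemetry.read_state(): the state, without advancing time (a new reading comes with each control period).
- eyes.get_image(name): name is "scene" or "top"; returns (picture, depth): 420x560x3 uint8, blue, green, red; 420x560 float32, mm along the optical axis (not along the pixel's ray), 0 where there is no reading.
- eyes.calibration(name): a dict with "fx", "fy", "cx", "cy" (pixels), "distortion" ([k1, k2, p1, p2, k3] as OpenCV has them; the pictures are not rectified), "position" and "attitude" of the camera in the world. Camera axes: x right, y down, z forward; pixel columns grow to the right and rows downward; lengths in mm; the calibration is good to about 2 mm. A picture is of the moment at which its call begins. calibration takes no time and is no camera call.
- ctrl.finish_job(): hands the job in; it is judged then, once.
Trained networks look in the newest picture that a camera, given by its name, has taken for a name from the list of things; names that differ only in an ending like _2 or _b are one class to them, and where a whole thing is asked for, a point or a joint stands for the part that bears it (a point fixed in the world has none). Each returns a list of dicts, best first, with "confidence" (0 to 1); they miss things now and then, are a little off and sometimes report something else, mostly with a low value. They report only what shows in the picture. A call takes as long as a camera call. They do not tell look-alikes from the thing itself.
- finder.boxes_of(camera, name): "location" ([x, y, z] in mm, in the coordinates of the camera as it stood for that picture, good to about 4 mm: the middle of the surface that is visible of it).
- finder.cut_out(camera, name): "mask" (420x560 bool, what is visible of it).
- finder.pinpoint(camera, name): "location" ([x, y, z] in mm, in the coordinates of the camera as it stood for that picture, good to about 4 mm: a listed point, or the origin of a listed thing).
The state is a dict: "clock": time; "qpos": joint angles; "qd": joint speeds; "tau": joint torques, N m; "eef_pos": TCP position; "tool_rot": TCP orientation; "force": force on the tool from outside, world axes, zero at the start; "torque": the same for the moment, N m; "width": finger opening in mm; "gripper_force": force on a finger pad.
Only numpy, scipy, OpenCV 4.12 (cv2) and the standard library are available. Lean on these libraries where they do the work, as an engineer would, in place of code of your own. Each camera call takes 0.05 s, during which the arm holds its last target. There are 200 camera calls.

TASK

Push the blue slide cassette fully home in the white cradle of the inverting stand until the spring bolt snaps in front of its edge. With the cradle still level, tug firmly outward on its wire bow, keeping the pull on for half a second, to make sure that the bolt holds it, then turn the cradle right over with the red crank, so that the cassette rests upside down, still latched. Do not knock over or shift the bottle, timer and dish standing around.

Things in the scene. Friction and masses are not known exactly. Their poses are not given: they have to be found in the camera images.
- stand: Fixed stand: grey base 170 x 150 mm on 18 mm rubber feet (its top is 28 mm up), two aluminium uprights 44 mm wide at local y = +-61 mm, tops 147 mm up. Origin on the table under the middle of the swing axis, which runs along local y 131 mm up. Local x is the way the cassette slides home; the cradle's mouth faces local -x, roughly to the robot. z up.
- cradle (a joint): Turn of the white cradle (channel 112 x 98 x 35 mm) about the stand's y axis, rad: 0 level on a stop, as at the start; pi right over, on the other stop. As it grows, mouth and crank rise from the -x side, pass over the top at pi/2 and come down on the +x side. The crank's weight holds it lightly at either stop; 0.4 N m moves it.
- cradle_seat (a point): Point of the cradle on the swing axis, 131 mm above the table. Axes as the stand's when the cradle is level; they turn with the cradle. The cassette's centre lies here when it is fully home against the back wall.
- crank_grip (a point): Middle of the red round crank handle, 16 mm thick, 56 mm long, parallel to the swing axis, 114 mm to the left (local +y) of the cradle's middle, 85 mm from the axis. With the cradle level it is at local x = -85 mm, 131 mm up. It moves in a half circle over the top and must be able to turn in the grip. A crank arm adjoins its end nearer the cradle.
- bolt (a joint): Travel of the steel spring bolt (10 mm wide, yellow knob) in the cradle's right (local -y) wall near the mouth, m: about 0 held back by the cassette's flank; 0.008 sprung in across the front of that flank. Its 1.5 N spring throws it by itself once the cassette is within 2.5 mm of fully home; the cassette can then come back only 2.5 mm.
- bolt_tip (a point): Centre of the inner end face of the bolt; it moves with bolt and cradle.
- cassette_centre (a point): Centre of the blue slide cassette, 110 (local x) x 84 x 34 mm, 0.25 kg, loose in the cradle, underside 16 mm below this point. Its x axis points the way home. It starts 15 to 35 mm short of home. Its upright front face is 55 mm away along local -x. It slides in with 1 to 3 N and stops dead at the cradle's back wall.
- bow_opening (a point): Centre of the opening of the steel wire bow on the cassette's front, 74 mm from its centre along -x, same height. A flat level loop of 8 mm round wire: crossbar along local y, its middle line 23 mm in front of this point; arms at local y = +-26 mm. Opening 38 (x) x 44 mm (y), free above and below: shut fingertips fit in from above.
- reagent_bottle: Bystander: amber bottle with blue cap, 70 mm in diameter, 138 mm high, origin under its centre.
- timer: Bystander: white timer, 64 x 64 x 19 mm, origin under its centre.
- petri_dish: Bystander: clear white dish, 62 mm in diameter, 14 mm high, origin under its centre.
Things that resemble listed ones, but are neither listed nor needed, are in the scene too. Of the things that look like the part that bears cassette_centre, the larger one is meant.

How it is judged (in metres and radians):
On the way, in this order (a step that is already met when the one before it is completed fails the run):
1. the cassette is pushed home and the bolt has sprung in, with the cradle level (value of joint bolt above 0.006 m and value of joint cradle below 0.15 rad), for 0.2 s.
2. the cassette is tugged so that the bolt bears more than 4 N, with the cradle level (all of step 1 and contact force between bolt and cassette above 4 N), for 0.2 s.
At the end, for the whole second after the job is handed in: The cradle is turned right over (within 10 degrees of its far stop) and at rest, the bolt is thrown (more than 6 mm), and the cassette is upside down within 8 mm of its home place in the cradle (value of joint cradle above 2.97 rad and value of joint bolt above 0.006 m and x of cassette_centre in the frame of cradle_seat above -0.006 m and distance between cassette_centre and cradle_seat below 0.008 m and velocity of joint cradle below 0.05 rad/s and linear speed of cassette below 0.02 m/s); the robot touches nothing.
It fails at once if the cradle is turned by more than 0.5 rad with the bolt not thrown (value of joint cradle above 0.5 rad and value of joint bolt below 0.004 m).
It fails at once if the bottle, the timer or the dish is shifted by more than 30 mm or the bottle tipped (distance of any of reagent_bottle, timer, petri_dish from where it was at the start of the episode above 0.03 m or angle between reagent_bottle's own z axis and vertical above 0.5 rad).
It also fails if it takes over 61 s, if anything falls off the work surface, if the arm or the gripper's body presses on something with over 40 N, if the wrist force passes 120 N, or if a joint passes its speed limit or range.

## Working session

There is one attempt and no reset: what is moved stays moved. The work goes in short steps, Python scripts to look and compute and a tool call to move; the robot and the scene stay as the last step left them, time stands still between calls to the robot, and variables do not carry over. Pictures are saved under pics/ and viewed, at most 10 in all, crops included, and the job is handed in when it is done.

Besides the shell and the picture viewer there is one more tool, called after "Emit:" by a JSON object that holds its "name" and its "arguments". move_arm: Moves the arm, as the interface text tells. Its arguments: {"type":"object","properties":{"steps":{"type":"array"}},"required":["steps"]}

```bash
ls; mkdir -p pics; cat > h.py <<'E'
import numpy as np, cv2
from scipy.spatial.transform import Rotation as R
from cell import telemetry, eyes, ctrl, finder
def T(cam):
    c=eyes.calibration(cam); a=np.array(c["attitude"],float)
    M=a if a.shape==(3,3) else (R.from_euler('xyz',a).as_matrix() if a.size==3 else R.from_quat(a).as_matrix())
    return M,np.array(c["position"],float)
def world(cam,p):
    M,t=T(cam); return M@np.array(p)+t
E
python3 - <<'E'
from h import *
for c in("scene","top"):
    print(c,eyes.calibration(c))
    im,d=eyes.get_image(c); cv2.imwrite(f"pics/{c}1.png",im)
    for n in ["stand","cradle_seat","crank_grip","bolt_tip","cassette_centre","bow_opening","reagent_bottle","timer","petri_dish"]:
        for r in finder.pinpoint(c,n)[:3]: print(n,round(r["confidence"],2),world(c,r["location"]).round(1))
print(telemetry.read_state())
E
```

```text
pics
scene {'fx': 514.9452957789266, 'fy': 514.9452957789266, 'cx': 280.0718523001142, 'cy': 207.0243650415282, 'distortion': array([-0.19466674,  0.        ,  0.        ,  0.        ,  0.        ]), 'position': array([  -15.70219121, -1157.04074796,   679.69831598]), 'attitude': array([-2.15531547,  0.00872164, -0.55397913])}
stand 0.56 [ 5.111e+02 -2.782e+02  1.000e-01]
cradle_seat 0.83 [ 514.2 -276.2  129.9]
bolt_tip 0.59 [ 454.  -302.8  130.2]
cassette_centre 0.88 [ 442.3 -650.4   10.2]
cassette_centre 0.57 [ 482.7 -261.9  131.7]
bow_opening 0.75 [ 484.6 -619.4    9.2]
reagent_bottle 0.68 [ 514.5 -509.6    3.5]
timer 0.58 [ 385.1 -425.4   -3.5]
petri_dish 0.51 [ 395.2 -130.8    0.5]
top {'fx': 414.3125512921257, 'fy': 414.3125512921257, 'cx': 275.1134965219849, 'cy': 211.50995033924838, 'distortion': array([-0.06377034,  0.        ,  0.        ,  0.        ,  0.        ]), 'position': array([ 349.47853259, -382.21469729,  938.50953776]), 'attitude': array([-2.98117663, -0.00419622, -1.56838727])}
stand 0.9 [ 517.9 -281.9   -1. ]
cradle_seat 0.91 [ 514.  -279.3  132.7]
crank_grip 
[... 312 characters left out ...]
128.9   -2.8]
{'clock': 1.0, 'qpos': array([ 1.13716806,  0.62837372,  0.03850318,  1.51744703, -0.02700856,
        0.99631279, -0.01998749]), 'qd': array([ 0.0017866 ,  0.00019958, -0.0015141 ,  0.00034189, -0.00075955,
        0.00011078,  0.00054458]), 'tau': array([ 3.18296961e-04, -5.63293183e+01,  1.22571576e+00, -1.93788940e+01,
        1.09438362e-02,  1.50574451e-03,  1.29357048e-05]), 'eef_pos': array([ 233.75403903, -606.49781043,  200.61543997]), 'tool_rot': array([-3.14156926e+00, -4.16983148e-05,  3.67807478e-01]), 'force': array([ 0.22454133,  0.55314376, -0.31096399]), 'torque': array([-0.08045195,  0.02694919, -0.02986993]), 'gripper_force': 0.0, 'width': 85.39981150583714}
```

View pics/scene1.png

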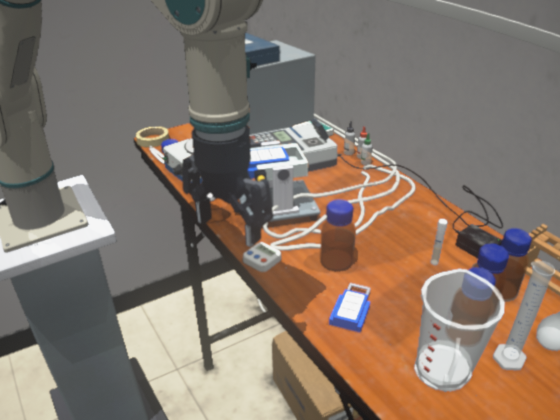

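View pics/top1.png

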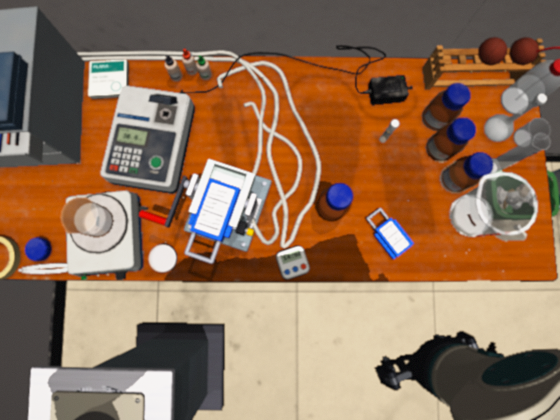

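The pictures show the stand with the cassette at about (215,205) in the top view and its bow at (202,248). The red crank is at about (158,214), with the grey analyser next to it at (150,140). The small cassette at (390,235) is a decoy. Next I'll refine the pose and check clearances along the crank's path.

```bash
cat >> h.py <<'E'
def cloud(cam,d):
    c=eyes.calibration(cam); K=np.array([[c["fx"],0,c["cx"]],[0,c["fy"],c["cy"]],[0,0,1]])
    v,u=np.mgrid[0:420,0:560]
    n=cv2.undistortPoints(np.stack([u.ravel(),v.ravel()],1).astype(np.float64)[:,None],K,c["distortion"])[:,0]
    z=d.ravel().astype(float); p=np.c_[n*z[:,None],z]; M,t=T(cam)
    return (p@M.T+t).reshape(420,560,3)
E
python3 - <<'E'
from h import *
im,d=eyes.get_image("top"); P=cloud("top",d)
hsv=cv2.cvtColor(im,cv2.COLOR_BGR2HSV); ok=d>0
red=((hsv[...,0]<8)|(hsv[...,0]>172))&(hsv[...,1]>170)&(hsv[...,2]>80)&ok
reg=np.zeros_like(ok); reg[190:235,130:190]=1
r=P[red&reg&(P[...,2]>90)]
print("red",len(r),r.mean(0),r.min(0),r.max(0))
print("red rect",cv2.minAreaRect(r[:,:2].astype(np.float32)))
for x in r[::6]: print(x.round(0),end=" ")
for n in["cassette_centre","cradle_seat"]:
    for m in finder.cut_out("top",n)[:2]:
        k=m["mask"]&ok; q=P[k]; q=q[(q[:,2]>100)]
        if len(q)>50: print(n,len(q),np.median(q,0),cv2.minAreaRect(q[:,:2].astype(np.float32)))
a=[-0.297]
s=np.array([514.,-279.]);c,sn=np.cos(a[0]),np.sin(a[0])
L=np.stack([(P[...,0]-s[0])*c+(P[...,1]-s[1])*sn,-(P[...,0]-s[0])*sn+(P[...,1]-s[1])*c],-1)
print("\nheight map rows local x -160..180, cols local y -120..200")
for X in range(-160,200,20):
    row=[]
    for Y in range(-120,220,20):
        k=(abs(L[...,0]-X)<10)&(abs(L[...,1]-Y)<10)&ok
        row.append(int(P[k][:,2].max()) if k.any() else -1)
    print(X,row)
E
```

```text
red 203 [ 466.89792178 -144.71761401  137.97361183] [ 451.24972606 -170.64130585  132.5047007 ] [ 482.08295655 -118.43492886  142.98518574]
red rect ((467.0995788574219, -145.0262908935547), (55.56679153442383, 14.975876808166504), 71.63713836669922)
[ 482. -122.  135.] [ 479. -129.  136.] [ 477. -128.  140.] [ 475. -120.  139.] [ 475. -132.  140.] [ 473. -120.  138.] [ 473. -134.  140.] [ 474. -145.  135.] [ 471. -126.  140.] [ 471. -138.  140.] [ 471. -149.  138.] [ 469. -125.  137.] [ 469. -138.  140.] [ 470. -149.  136.] [ 468. -121.  135.] [ 467. -134.  138.] [ 467. -146.  139.] [ 467. -158.  139.] [ 466. -127.  136.] [ 465. -142.  139.] [ 465. -154.  139.] [ 466. -165.  137.] [ 463. -136.  138.] [ 463. -148.  139.] [ 463. -160.  140.] [ 462. -137.  135.] [ 461. -150.  139.] [ 461. -162.  140.] [ 460. -145.  136.] [ 460. -158.  138.] [ 460. -169.  136.] [ 458. -160.  138.] [ 456. -158.  137.] [ 454. -161.  134.] cassette_centre 2350 [ 469.88946956 -267.68966608  149.86709524] ((463.8094482421875, -261.9256591796875), (84.57381439208984, 162.55674743652344), 72.17186737060547)
cr
[... 823 characters left out ...]
 13, 38, 150, 151, 153, 153, 153, 150, 150, 143, 3, 69, 71, 71, 71, 74]
20 [17, 14, 38, 148, 151, 154, 153, 152, 150, 150, 141, 0, 67, 71, 76, 78, 74]
40 [20, 11, 32, 146, 147, 119, 119, 118, 147, -1, 3, 3, 61, 71, 77, 79, 73]
60 [20, 22, 31, 145, 147, 147, 147, 146, 147, -1, 4, 5, 33, 72, 73, 71, 71]
80 [13, 23, 30, 32, 51, -1, -1, -1, -1, -1, 3, 4, 4, 70, 72, 71, 71]
100 [5, 3, 24, 19, 50, 4, 4, 4, 5, 4, 4, 3, 3, 69, 72, 73, 71]
120 [11, 4, 23, 24, 52, 4, 3, 6, 4, 2, 3, 5, 3, 68, 72, 72, 70]
140 [15, 3, 5, 25, 50, 49, 4, 4, 5, 4, 4, 3, 5, 68, 70, 123, 123]
160 [19, 18, 6, 23, 48, 48, 6, 5, 6, 3, 3, 4, 3, 68, 126, 129, 128]
180 [4, 22, 24, 23, 25, 47, 4, 5, 4, 4, 3, 4, 4, 65, 112, 118, 113]
```

```bash
python3 - <<'E'
from h import *
im,d=eyes.get_image("top"); P=cloud("top",d); ok=d>0
a=np.radians(-18.); s=np.array([514.,-279.]);c,sn=np.cos(a),np.sin(a)
X=(P[...,0]-s[0])*c+(P[...,1]-s[1])*sn; Y=-(P[...,0]-s[0])*sn+(P[...,1]-s[1])*c; Z=P[...,2]
b=ok&(Z>110)&(Z<146)&(X<-92)&(X>-180)&(abs(Y)<50)
x,y=X[b],Y[b]; print(len(x),np.percentile(x,[0,2,98]),np.percentile(y,[0,2,98,100]))
bar=x<-122; print("bar",x[bar].mean(),x[bar].min(),x[bar].max(),np.polyfit(y[bar],x[bar],1))
ar=(x>-118); print("arms",y[ar&(y<5)].mean(),y[ar&(y>5)].mean(),np.polyfit(x[ar&(y>5)],y[ar&(y>5)],1),np.polyfit(x[ar&(y<5)],y[ar&(y<5)],1))
t=ok&(Z>149)&(abs(Y)<60)&(X>-120)&(X<70)
print("top", np.percentile(X[t],[0,1,99,100]),np.percentile(Y[t],[0,1,99,100]),np.median(Z[t]))
print(cv2.minAreaRect(np.c_[X[t],Y[t]].astype(np.float32)))
E
```

```text
273 [-134.2903121  -134.00360233  -93.4544512 ] [-29.09635814 -28.32238865  30.45674201  31.61187543]
bar -129.4897033817032 -134.29031209843882 -122.09808124584487 [ 1.14675798e-02 -1.29501169e+02]
arms -25.267650503571904 26.793862875838798 [-1.01867431e-02  2.57226479e+01] [-8.70496204e-03 -2.61826069e+01]
top [-88.0617145  -86.75788274  20.11451207  38.63759803] [-59.98425981 -31.35259333  30.92174117  58.72553245] 150.72582134000163
((-31.25157928466797, -7.035026550292969), (119.70863342285156, 118.7334976196289), 11.678789138793945)
```

The bow opening is at about (412.5, -245, 131) and the stand is yawed about -18.3°. The cassette is about 33 mm short of home. I'm moving above the bow with shut fingers.

Emit:
{"name": "move_arm", "arguments": {"steps": [[0,0,-3.94,0.0179,0.0361,0,0],[0,0,-3.94,0.0179,0.0361,0,0],[0,0,-3.94,0.0179,0.0361,0,0],[0,0,-3.94,0.0179,0.0361,0,0],[0,0,-3.94,0.0179,0.0361,0,0]]}}

```text
clock: 1.7
eef_pos: [323.9, -424.6, 200.8]
tool_rot: [3.141, -0.001, 0.021]
force: [0.7, 0.0, 0.5]
width: 12.4
gripper_force: 0.0
```

Emit:
{"name": "move_arm", "arguments": {"steps": [[0,0,-3.94,0.0179,0.0361,0,0],[0,0,-3.94,0.0179,0.0361,0,0],[0,0,-3.94,0.0179,0.0361,0,0],[0,0,-3.94,0.0179,0.0361,0,0],[0,0,-3.94,0.0179,0.0361,0,0]]}}

```text
clock: 2.2
eef_pos: [413.5, -244.1, 200.9]
tool_rot: [3.142, -0.001, -0.323]
force: [1.3, 0.5, 0.7]
width: 0.2
gripper_force: 0.0
```

Emit:
{"name": "move_arm", "arguments": {"steps": [[0,0,0,0,0,0,0],[0,0,0,0,0,0,0],[0,0,0,0,0,0,0]]}}

```text
clock: 2.5
eef_pos: [412.3, -246.7, 200.8]
tool_rot: [3.141, -0.0, -0.321]
force: [0.8, -0.1, -0.4]
width: -0.1
gripper_force: 0.0
```

```bash
python3 - <<'E'
from h import *
im,d=eyes.get_image("scene"); a=cv2.resize(im[110:230,180:340],None,fx=3,fy=3,interpolation=2)
im2,d2=eyes.get_image("top"); b=cv2.resize(im2[160:280,130:260],None,fx=3,fy=3,interpolation=2)
cv2.imwrite("pics/c2.png",cv2.resize(np.hstack([a,b]),(800,340)))
for c in("scene","top"):
  for n in("bow_opening","cassette_centre"):
    for r in finder.pinpoint(c,n)[:3]: print(c,n,round(r["confidence"],2),world(c,r["location"]).round(1))
E
```

```text
scene bow_opening 0.78 [ 484.9 -624.3    9.1]
scene bow_opening 0.56 [ 410.8 -241.8  123.5]
scene cassette_centre 0.8 [ 482.7 -264.1  131.9]
scene cassette_centre 0.78 [ 441.  -647.5   10.4]
top bow_opening 0.66 [ 409.3 -244.2  132. ]
top cassette_centre 0.79 [ 479.9 -262.   126.7]
top cassette_centre 0.78 [ 438.6 -649.    13.8]
```

View pics/c2.png

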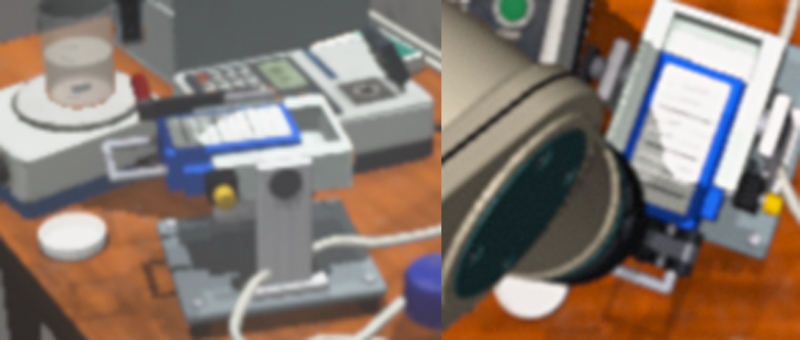

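```bash
python3 - <<'E'
from h import *
im,d=eyes.get_image("scene"); c=eyes.calibration("scene"); M,t=T("scene")
K=np.array([[c["fx"],0,c["cx"]],[0,c["fy"],c["cy"]],[0,0,1]])
for p in ([412.3,-246.7,200.8],[412.5,-245,131],[466.5,-145,131]):
    q=M.T@(np.array(p)-t); u=cv2.projectPoints(q[None],np.zeros(3),np.zeros(3),K,c["distortion"])[0].ravel(); print(p,u,q[2],d[int(u[1]),int(u[0])])
cv2.imwrite("pics/s3.png",im); print(telemetry.read_state()["eef_pos"])
E
```

```text
[412.3, -246.7, 200.8] [228.44313438 136.51766761] 1098.233539025312 1252.3679
[412.5, -245, 131] [230.07191666 164.6847022 ] 1138.044554668682 1346.1395
[466.5, -145, 131] [231.21292808 142.00044726] 1232.6930258758453 1220.6646
[ 412.39633141 -246.14605334  200.60143276]
```

View pics/s3.png

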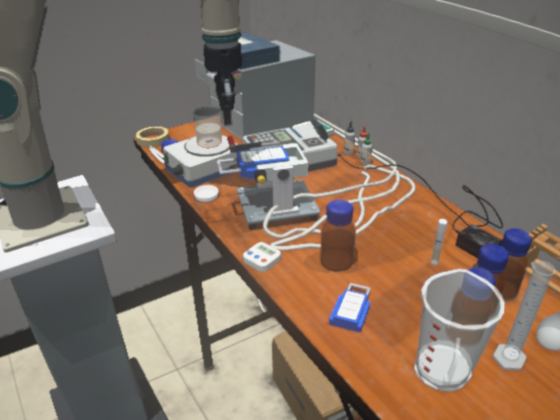

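The fingertips show at about (228,121), but the reported TCP projects to (228,136). I'm checking that offset against the depth before descending.

```bash
python3 - <<'E'
from h import *
for cam in("scene","top"):
    im,d=eyes.get_image(cam); P=cloud(cam,d); ok=d>0
    m=ok&(abs(P[...,0]-412)<60)&(abs(P[...,1]+246)<60)&(P[...,2]>165)&(P[...,2]<300)
    p=P[m]; print(cam,len(p),p.min(0).round(),p.max(0).round())
    for z in range(165,300,10):
        q=p[(p[:,2]>=z)&(p[:,2]<z+10)]
        if len(q): print(z,len(q),np.median(q,0).round(),q.min(0).round(),q.max(0).round())
    if cam=="scene":
        for r in range(108,142,2): print(r,[(int(x)) for x in d[r,220:238:2]])
E
```

```text
scene 316 [ 382. -297.  229.] [ 420. -221.  300.]
225 21 [ 410. -252.  232.] [ 399. -257.  229.] [ 420. -248.  234.]
235 47 [ 405. -255.  240.] [ 399. -263.  235.] [ 420. -237.  245.]
245 47 [ 404. -256.  250.] [ 398. -263.  246.] [ 418. -243.  255.]
255 49 [ 406. -257.  260.] [ 397. -263.  255.] [ 419. -247.  265.]
265 24 [ 402. -258.  268.] [ 394. -275.  265.] [ 417. -233.  275.]
275 48 [ 400. -275.  281.] [ 388. -282.  276.] [ 411. -222.  285.]
285 41 [ 393. -285.  291.] [ 385. -292.  285.] [ 410. -255.  295.]
295 39 [ 392. -290.  298.] [ 382. -297.  295.] [ 406. -221.  300.]
108 [1046, 1020, 1029, 1025, 1028, 1033, 1028, 1510, 1492]
110 [1312, 1055, 1048, 1048, 1050, 1060, 1526, 1509, 1706]
112 [1602, 1058, 1051, 1057, 1052, 1054, 1524, 1517, 1513]
114 [1602, 1058, 1049, 1054, 1057, 1056, 1523, 1521, 1511]
116 [1605, 1061, 1052, 1055, 1056, 1056, 1536, 1531, 1511]
118 [1322, 1063, 1059, 1058, 1063, 1062, 1539, 1530, 1519]
120 [1323, 0, 1061, 1061, 1063, 1067, 1075, 1536, 1520]
122 [1326, 1070, 1065, 1063, 1065, 1065, 1076, 1537, 1532]
124 [1325, 1073, 1066, 1069, 1073, 1075, 1078, 1543, 1533]
126 [1329, 1622, 1075, 1595, 1584, 1565, 1556, 1549, 1533]
128 [1328, 1619, 1616, 1602, 1587, 1566, 1564, 1550, 1544]
130 [1334, 1607, 1598, 1605, 1592, 1577, 1571, 1553, 1545]
132 [1334, 1594, 1593, 1598, 1593, 1593, 1581, 1558, 1548]
134 [1336, 1580, 1580, 1579, 1580, 1584, 1578, 1563, 1560]
136 [1341, 1396, 1394, 1574, 1249, 1249, 1576, 1566, 1568]
138 [1339, 1387, 1389, 1388, 1244, 1239, 1241, 1559, 1566]
140 [1341, 1380, 1377, 1378, 1236, 1231, 1233, 1545, 1547]
top 10 [ 390. -278.  282.] [ 414. -263.  300.]
275 2 [ 402. -274.  283.] [ 390. -278.  282.] [ 414. -269.  284.]
285 5 [ 391. -266.  286.] [ 390. -268.  285.] [ 393. -263.  294.]
295 3 [ 391. -272.  298.] [ 391. -274.  296.] [ 391. -270.  300.]
```

```bash
python3 - <<'E'
from h import *
im,d=eyes.get_image("scene")
cv2.imwrite("pics/s4.png",cv2.resize(im[30:180,170:300],None,fx=4,fy=4,interpolation=cv2.INTER_NEAREST))
s=telemetry.read_state(); print(s["qpos"],s["eef_pos"],s["width"])
E
```

```text
[ 0.3258447   0.39461183  0.2099464   1.98089347 -0.11449979  0.77713268
 -1.28919554] [ 412.64227004 -245.74608985  200.61426002] 0.020057542358306677
```

View pics/s4.png

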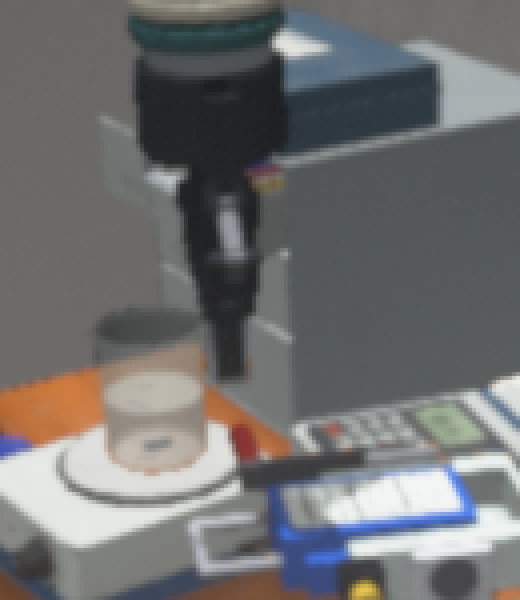

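The visible tips sit about 28 mm above the reported TCP, while the lateral position agrees. I'll descend in stages, and look and feel along the way.

Emit:
{"name": "move_arm", "arguments": {"steps": [[0,0,0,0,0,-0.018,0],[0,0,0,0,0,-0.018,0],[0,0,0,0,0,-0.018,0],[0,0,0,0,0,-0.018,0],[0,0,0,0,0,0,0]]}}

```text
clock: 3.5
eef_pos: [411.3, -244.6, 126.9]
tool_rot: [-3.141, 0.004, -0.32]
force: [-0.7, -0.3, 0.6]
width: -0.1
gripper_force: 0.0
```

```bash
cat > tip.py <<'E'
from h import *
im,d=eyes.get_image("scene"); P=cloud("scene",d); ok=d>0
e=telemetry.read_state(); p0=e["eef_pos"]; dark=im.max(2)<75
m=ok&dark&(abs(P[...,0]-p0[0])<22)&(abs(P[...,1]-p0[1])<25)&(P[...,2]>p0[2]-15)&(P[...,2]<p0[2]+90)
p=P[m]; print(p0.round(1),e["force"].round(1),len(p))
for z in range(int(p0[2])-15,int(p0[2])+60,6):
    q=p[(p[:,2]>=z)&(p[:,2]<z+6)]
    if len(q): print(z,len(q),np.median(q,0).round(),q.min(0).round(),q.max(0).round())
E
python3 tip.py
```

```text
[ 412.  -245.2  128. ] [ 0.4 -0.3  0.4] 89
160 5 [ 404. -257.  164.] [ 401. -258.  161.] [ 410. -252.  166.]
166 17 [ 405. -258.  169.] [ 399. -262.  166.] [ 410. -254.  172.]
172 15 [ 406. -258.  176.] [ 399. -263.  172.] [ 411. -254.  177.]
178 15 [ 405. -256.  181.] [ 399. -262.  178.] [ 413. -254.  183.]
184 16 [ 406. -258.  187.] [ 398. -264.  184.] [ 410. -254.  190.]
```

Emit:
{"name": "move_arm", "arguments": {"steps": [[0,0,0,0,0,-0.01,0],[0,0,0,0,0,-0.01,0],[0,0,0,0,0,0,0]]}}

```text
clock: 3.85
eef_pos: [412.1, -245.1, 107.7]
tool_rot: [-3.141, 0.002, -0.32]
force: [-0.6, 0.6, 0.0]
width: -0.3
gripper_force: 0.0
```

Emit:
{"name": "move_arm", "arguments": {"steps": [[0,0,0,0,0,-0.008,0],[0,0,0,0,0,-0.008,0],[0,0,0,0,0,0,0],[0,0,0,0,0,0,0]]}}

```text
clock: 4.25
eef_pos: [412.6, -245.5, 92.4]
tool_rot: [-3.142, 0.001, -0.32]
force: [0.3, 0.1, 0.5]
width: -0.2
gripper_force: 0.0
```

```bash
python3 tip.py; python3 -c "
from h import *
im,d=eyes.get_image('scene'); a=cv2.resize(im[90:190,185:305],None,fx=6,fy=6,interpolation=2); cv2.imwrite('pics/s5.png',a)"
```

```text
[ 412.8 -245.6   92.6] [ 0.6 -0.4 -0.3] 78
125 2 [ 407. -259.  131.] [ 406. -261.  131.] [ 409. -258.  131.]
131 14 [ 407. -259.  133.] [ 401. -262.  131.] [ 412. -254.  136.]
137 16 [ 406. -259.  140.] [ 399. -262.  137.] [ 412. -255.  143.]
143 15 [ 406. -260.  147.] [ 399. -262.  143.] [ 411. -256.  148.]
149 15 [ 405. -257.  151.] [ 399. -261.  149.] [ 411. -252.  155.]
```

View pics/s5.png

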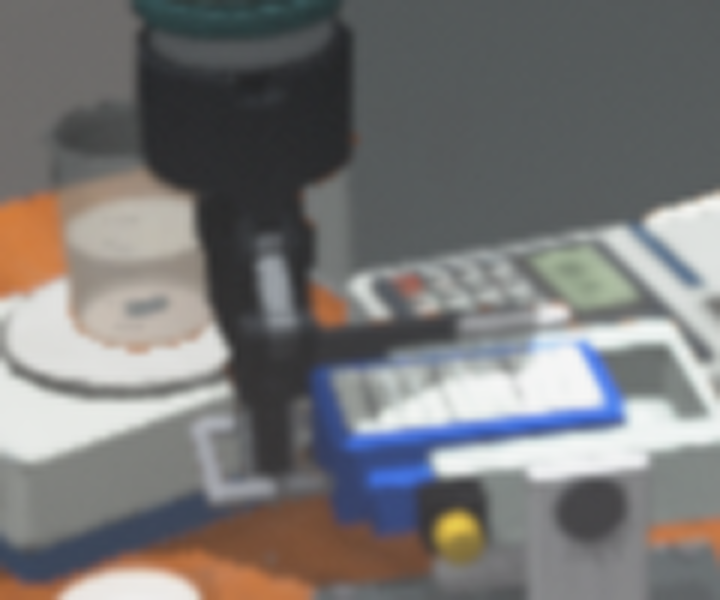

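The tip is inside the bow opening at about (270,475), roughly level with the wire. I'll go 10 mm deeper, then push along the stand's x.

Emit:
{"name": "move_arm", "arguments": {"steps": [[0,0,0,0,0,-0.005,0],[0,0,0,0,0,-0.005,0],[0,0,0,0.0057,-0.0019,0,0],[0,0,0,0.0057,-0.0019,0,0],[0,0,0,0,0,0,0]]}}

```text
clock: 4.85
eef_pos: [425.5, -249.8, 82.6]
tool_rot: [3.141, -0.001, -0.319]
force: [-0.5, -0.2, -1.0]
width: 0.1
gripper_force: 0.0
```

Emit:
{"name": "move_arm", "arguments": {"steps": [[0,0,0,0.0057,-0.0019,0,0],[0,0,0,0.0057,-0.0019,0,0],[0,0,0,0.0038,-0.0013,0,0]]}}

```text
clock: 5.15
eef_pos: [440.0, -254.6, 82.7]
tool_rot: [3.142, -0.0, -0.32]
force: [-1.2, 0.7, 0.0]
width: 0.1
gripper_force: 0.6
```

```bash
python3 tip.py
```

```text
[ 440.8 -254.9   82.7] [ 0.5  0.  -0.3] 68
127 10 [ 434. -268.  131.] [ 429. -271.  128.] [ 441. -266.  133.]
133 15 [ 432. -268.  136.] [ 427. -272.  133.] [ 440. -265.  139.]
139 16 [ 435. -267.  141.] [ 428. -271.  139.] [ 440. -263.  144.]
```

Emit:
{"name": "move_arm", "arguments": {"steps": [[0,0,0,0.0019,-0.0006,0,0],[0,0,0,0.0019,-0.0006,0,0],[0,0,0,0.0019,-0.0006,0,0]]}}

```text
clock: 5.5
eef_pos: [444.9, -256.2, 82.6]
tool_rot: [-3.142, 0.0, -0.32]
force: [-0.4, -0.2, -0.2]
width: -0.3
gripper_force: 0.6
```

```bash
cat > loc.py <<'E'
from h import *
e=telemetry.read_state(); print(e["clock"],e["eef_pos"].round(1),e["force"].round(1))
for c in("top","scene"):
  im,d=eyes.get_image(c)
  for n in("cassette_centre","bolt_tip","cradle_seat"):
    for r in finder.pinpoint(c,n)[:2]:
      w=world(c,r["location"]); 
      if w[2]>60: q=w-[514,-279,131]; k,s=np.cos(-.318),np.sin(-.318); print(c,n,round(r["confidence"],2),w.round(1),"loc",np.round([q[0]*k+q[1]*s,-q[0]*s+q[1]*k,q[2]],1))
E
python3 loc.py
```

```text
5.5 [ 444.9 -256.2   82.6] [-0.4 -0.2 -0.2]
top cassette_centre 0.95 [ 506.9 -273.2  128.5] loc [-8.5  3.3 -2.5]
scene cassette_centre 0.78 [ 511.1 -274.9  130.2] loc [-4.1  3.  -0.8]
scene bolt_tip 0.59 [ 453.8 -303.2  130.5] loc [-49.6 -41.8  -0.5]
scene cradle_seat 0.69 [ 514.  -275.8  130.9] loc [-1.   3.  -0.1]
```

Emit:
{"name": "move_arm", "arguments": {"steps": [[0,0,0,0.0019,-0.0006,0,0],[0,0,0,0.0019,-0.0006,0,0]]}}

```text
clock: 6.1
eef_pos: [448.5, -257.3, 82.6]
tool_rot: [-3.142, 0.001, -0.32]
force: [-0.8, 0.3, 1.3]
width: -0.2
gripper_force: 0.6
```

Emit:
{"name": "move_arm", "arguments": {"steps": [[0,0,0,0.0019,-0.0006,0,0],[0,0,0,0.001,-0.0003,0,0]]}}

```text
clock: 6.3
eef_pos: [451.1, -258.1, 82.5]
tool_rot: [-3.141, 0.002, -0.32]
force: [-3.1, 0.7, 0.8]
width: -0.1
gripper_force: 1.7
```

```bash
python3 loc.py
```

```text
6.3 [ 451.1 -258.1   82.5] [-3.1  0.7  0.8]
top cassette_centre 0.57 [ 511.8 -276.4  130.1] loc [-2.9  1.8 -0.9]
scene cassette_centre 0.67 [ 514.5 -273.   131.6] loc [-1.4  5.9  0.6]
scene bolt_tip 0.37 [ 458.4 -296.9  131.2] loc [-47.2 -34.3   0.2]
scene cradle_seat 0.86 [ 514.5 -276.2  128.5] loc [-0.4  2.8 -2.5]
```

Emit:
{"name": "move_arm", "arguments": {"steps": [[0,0,0,0.0019,-0.0006,0,0],[0,0,0,0,0,0,0]]}}

```text
clock: 6.9
eef_pos: [451.0, -258.0, 82.3]
tool_rot: [-3.141, 0.005, -0.32]
force: [-7.0, 1.4, 2.9]
width: 0.3
gripper_force: 3.7
```

Emit:
{"name": "move_arm", "arguments": {"steps": [[0,0,0,0.0019,-0.0006,0,0],[0,0,0,0,0,0,0],[0,0,0,0,0,0,0]]}}

```text
clock: 7.2
eef_pos: [450.8, -257.8, 81.9]
tool_rot: [-3.14, 0.009, -0.321]
force: [-10.5, 2.3, 3.6]
width: -0.2
gripper_force: 5.4
```

```bash
python3 loc.py
```

```text
7.2 [ 450.8 -257.8   81.9] [-10.5   2.3   3.6]
top cassette_centre 0.88 [ 511.5 -278.5  129.9] loc [-2.5 -0.3 -1.1]
scene cassette_centre 0.86 [ 513.1 -273.6  131.9] loc [-2.6  4.8  0.9]
scene bolt_tip 0.56 [ 454.1 -293.4  127.2] loc [-52.4 -32.5  -3.8]
scene cradle_seat 0.59 [ 516.3 -274.   130.6] loc [ 0.7  5.5 -0.4]
```

The cassette is against the hard stop and the bolt tip has moved in from y -42 to about -33, so the bolt has sprung. Next is the tug.

Emit:
{"name": "move_arm", "arguments": {"steps": [[0,0,0,-0.0057,0.0019,0,0],[0,0,0,-0.0057,0.0019,0,0],[0,0,0,-0.0057,0.0019,0,0],[0,0,0,0,0,0,0]]}}

```text
clock: 8.0
eef_pos: [438.2, -253.7, 82.8]
tool_rot: [-3.142, -0.0, -0.32]
force: [-0.2, -0.4, 0.2]
width: 0.3
gripper_force: 0.0
```

Emit:
{"name": "move_arm", "arguments": {"steps": [[0,0,0,-0.0028,0.0009,0,0],[0,0,0,-0.0028,0.0009,0,0],[0,0,0,0,0,0,0]]}}

```text
clock: 8.3
eef_pos: [433.5, -252.5, 82.8]
tool_rot: [3.141, -0.002, -0.32]
force: [1.7, -0.7, -0.0]
width: -0.0
gripper_force: 0.7
```

Emit:
{"name": "move_arm", "arguments": {"steps": [[0,0,0,-0.0019,0.0006,0,0],[0,0,0,0,0,0,0]]}}

```text
clock: 8.5
eef_pos: [433.3, -252.8, 83.1]
tool_rot: [3.14, -0.005, -0.32]
force: [4.5, -2.3, -1.0]
width: 0.2
gripper_force: 2.4
```

Emit:
{"name": "move_arm", "arguments": {"steps": [[0,0,0,-0.0028,0.0009,0,0],[0,0,0,-0.0028,0.0009,0,0],[0,0,0,0,0,0,0]]}}

```text
clock: 8.8
eef_pos: [432.8, -253.9, 84.3]
tool_rot: [3.138, -0.016, -0.32]
force: [11.6, -6.8, -2.5]
width: 0.3
gripper_force: 6.3
```

Emit:
{"name": "move_arm", "arguments": {"steps": [[0,0,0,0,0,0,0],[0,0,0,0,0,0,0],[0,0,0,0,0,0,0],[0,0,0,0,0,0,0],[0,0,0,0,0,0,0]]}}

```text
clock: 9.3
eef_pos: [432.8, -254.0, 84.3]
tool_rot: [3.138, -0.016, -0.32]
force: [11.6, -5.4, -1.6]
width: -0.1
gripper_force: 6.2
```

The bolt held about 13 N for over 0.5 s with the cassette not moving. Now I'll unhook and go up.

Emit:
{"name": "move_arm", "arguments": {"steps": [[0,0,0,0.0047,-0.0016,0,0],[0,0,0,0.0047,-0.0016,0,0],[0,0,0,0.0047,-0.0016,0,0],[0,0,0,0,0,0,0]]}}

```text
clock: 9.7
eef_pos: [439.4, -254.2, 82.3]
tool_rot: [-3.141, 0.001, -0.32]
force: [-0.1, -0.1, -0.6]
width: 0.1
gripper_force: 0.0
```

Emit:
{"name": "move_arm", "arguments": {"steps": [[0,0,0,0,0,0.02,0],[0,0,0,0,0,0.03,0],[0,0,0,0,0,0.04,0],[0,0,0,0,0,0.03,0],[0,0,0,0,0,0,0]]}}

```text
clock: 10.2
eef_pos: [441.2, -255.6, 206.2]
tool_rot: [3.141, -0.007, -0.32]
force: [1.3, 0.0, -0.4]
width: -0.0
gripper_force: 0.0
```

```bash
python3 loc.py
```

```text
10.2 [ 441.2 -255.6  206.2] [ 1.3  0.  -0.4]
top cassette_centre 0.98 [ 507.9 -273.2  126.1] loc [-7.5  3.6 -4.9]
scene cassette_centre 0.89 [ 510.1 -270.8  129.6] loc [-6.3  6.6 -1.4]
scene bolt_tip 0.55 [ 454.  -296.4  130.3] loc [-51.5 -35.3  -0.7]
scene cradle_seat 0.87 [ 513.  -277.2  129.6] loc [-1.5  1.4 -1.4]
```

Emit:
{"name": "move_arm", "arguments": {"steps": [[0,0,8.2,0.0023,0.01,0,0.05],[0,0,8.2,0.0023,0.01,0,0.05],[0,0,8.2,0.0023,0.01,0,0.05],[0,0,8.2,0.0023,0.01,0,0.05],[0,0,8.2,0.0023,0.01,0,0.05]]}}

```text
clock: 11.1
eef_pos: [450.7, -203.9, 202.0]
tool_rot: [-3.141, 0.001, 0.402]
force: [-0.0, -0.2, 1.0]
width: 50.2
gripper_force: 0.0
```

Emit:
{"name": "move_arm", "arguments": {"steps": [[0,0,8.2,0.0023,0.01,0,0.05],[0,0,8.2,0.0023,0.01,0,0.05],[0,0,8.2,0.0023,0.01,0,0.05],[0,0,8.2,0.0023,0.01,0,0.05],[0,0,8.2,0.0023,0.01,0,0.05]]}}

```text
clock: 11.6
eef_pos: [462.1, -154.0, 202.0]
tool_rot: [-3.14, 0.0, 1.117]
force: [0.9, 0.2, 0.2]
width: 49.6
gripper_force: 0.0
```

Emit:
{"name": "move_arm", "arguments": {"steps": [[0,0,8.0,0.0027,0.0105,0,0.05],[0,0,0,0,0,-0.03,0.05],[0,0,0,0,0,-0.03,0.05],[0,0,0,0,0,0,0.05],[0,0,0,0,0,0,0.05]]}}

```text
clock: 12.1
eef_pos: [464.8, -143.9, 142.4]
tool_rot: [-3.14, -0.0, 1.251]
force: [-0.5, 0.9, -0.1]
width: 50.4
gripper_force: 0.0
```

```bash
python3 -c "
from h import *
im,d=eyes.get_image('scene'); a=cv2.resize(im[60:180,185:305],None,fx=5,fy=5,interpolation=2)
im,d=eyes.get_image('top'); 
for n in ('crank_grip',):
  for c in ('scene','top'):
    for r in finder.pinpoint(c,n)[:2]: print(c,n,round(r['confidence'],2),world(c,r['location']).round(1))
cv2.imwrite('pics/s6.png',a); e=telemetry.read_state(); print(e['eef_pos'],e['tool_rot'],e['qpos'])"
```

```text
scene crank_grip 0.83 [ 467.5 -141.8  131.8]
top crank_grip 0.58 [ 466.8 -144.7  135.9]
[ 466.11003771 -144.25680209  143.81493586] [ 3.13915747e+00 -9.68421069e-05  1.25067781e+00] [ 0.38638752  0.48724307 -0.2036105   2.01924874  0.15795477  0.64725971
 -0.24034686]
```

View pics/s6.png

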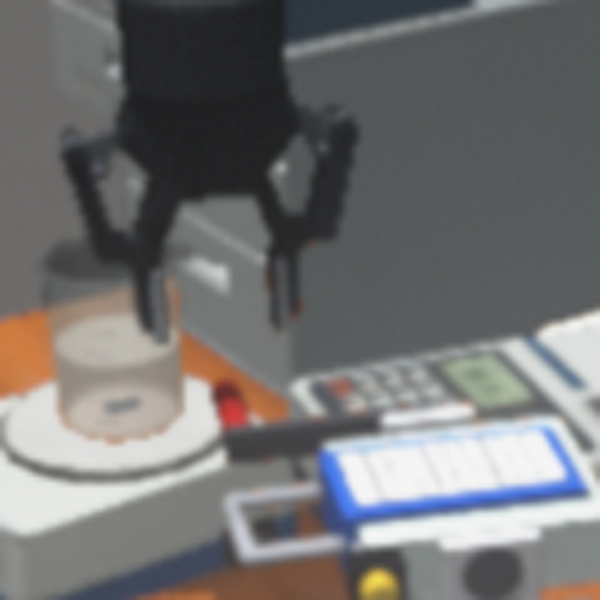

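The tips at (155,335) and (285,325) straddle the handle at (230,405) and are still above it. I'm descending around the handle and closing.

Emit:
{"name": "move_arm", "arguments": {"steps": [[0,0,0,0,0,-0.015,0.05],[0,0,0,0,0,-0.015,0.05],[0,0,0,0,0,-0.015,0.05],[0,0,0,0,0,-0.014,0.05],[0,0,0,0,0,0,0.05]]}}

```text
clock: 12.8
eef_pos: [464.6, -143.8, 83.1]
tool_rot: [-3.14, 0.0, 1.251]
force: [0.3, 0.8, 0.6]
width: 49.5
gripper_force: 0.0
```

Emit:
{"name": "move_arm", "arguments": {"steps": [[0,0,0,0,0,0,0.03],[0,0,0,0,0,0,0.022],[0,0,0,0,0,0,0.02],[0,0,0,0,0,0,0.02]]}}

```text
clock: 13.2
eef_pos: [466.9, -144.4, 84.6]
tool_rot: [3.138, -0.0, 1.251]
force: [2.7, -0.7, 3.1]
width: 20.3
gripper_force: 1.3
```

Emit:
{"name": "move_arm", "arguments": {"steps": [[0,0,0,0,0,0,0.014],[0,0,0,0,0,0,0.014],[0,0,0,0,0,0,0.014]]}}

```text
clock: 13.5
eef_pos: [469.1, -145.1, 84.9]
tool_rot: [3.134, -0.001, 1.251]
force: [4.6, -1.9, 2.1]
width: 14.9
gripper_force: 33.7
```

```bash
python3 -c "
from h import *
e=telemetry.read_state(); print(e['eef_pos'],e['tool_rot'],e['force'],e['torque'],e['width'],e['gripper_force'])
im,d=eyes.get_image('scene'); a=cv2.resize(im[60:180,185:305],None,fx=5,fy=5,interpolation=2)
cv2.imwrite('pics/s7.png',a)"
```

```text
[ 469.05106903 -145.05676289   84.88171455] [ 3.13385913e+00 -7.93368824e-04  1.25052081e+00] [ 4.58618247 -1.86888733  2.12343928] [-0.54078969 -1.144482   -0.06110548] 14.919952553992978 33.74675452709198
```

View pics/s7.png

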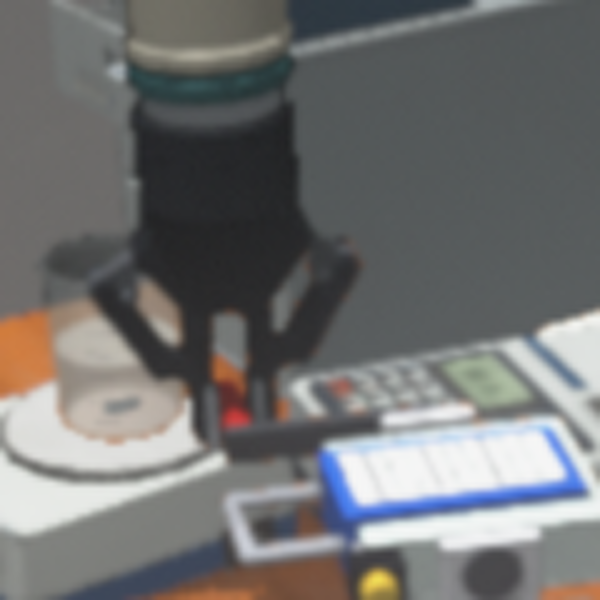

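```bash
python3 -c "
import numpy as np
t=np.radians(np.arange(0,181,5)); x=-85*np.cos(t); z=85*np.sin(t)
for i in range(36):
  if i%5==0: print(i*5)
  dx=x[i+1]-x[i]; print([0,0,0,round(dx*.949/1e3,4),round(-dx*.3155/1e3,4),round((z[i+1]-z[i])/1e3,4),.014])
print('from start',[(k,((np.r_[.949,-.3155,0]*(x[k//5]+85)+[0,0,z[k//5]])).round(1)) for k in range(25,181,25)])"
```

```text
0
[0, 0, 0, np.float64(0.0003), np.float64(-0.0001), np.float64(0.0074), 0.014]
[0, 0, 0, np.float64(0.0009), np.float64(-0.0003), np.float64(0.0074), 0.014]
[0, 0, 0, np.float64(0.0015), np.float64(-0.0005), np.float64(0.0072), 0.014]
[0, 0, 0, np.float64(0.0021), np.float64(-0.0007), np.float64(0.0071), 0.014]
[0, 0, 0, np.float64(0.0027), np.float64(-0.0009), np.float64(0.0069), 0.014]
25
[0, 0, 0, np.float64(0.0032), np.float64(-0.0011), np.float64(0.0066), 0.014]
[0, 0, 0, np.float64(0.0038), np.float64(-0.0013), np.float64(0.0063), 0.014]
[0, 0, 0, np.float64(0.0043), np.float64(-0.0014), np.float64(0.0059), 0.014]
[0, 0, 0, np.float64(0.0048), np.float64(-0.0016), np.float64(0.0055), 0.014]
[0, 0, 0, np.float64(0.0052), np.float64(-0.0017), np.float64(0.005), 0.014]
50
[0, 0, 0, np.float64(0.0056), np.float64(-0.0019), np.float64(0.0045), 0.014]
[0, 0, 0, np.float64(0.0059), np.float64(-0.002), np.float64(0.004), 0.014]
[0, 0, 0, np.float64(0.0062), np.float64(-0.0021), np.float64(0.0034), 0.014]
[0, 0, 0, np.float64(0.0065), np.float64(-0.0022), np.float64(0.0028), 0.014]
[0,
[... 1302 characters left out ...]
4(-0.0011), np.float64(-0.0066), 0.014]
[0, 0, 0, np.float64(0.0027), np.float64(-0.0009), np.float64(-0.0069), 0.014]
[0, 0, 0, np.float64(0.0021), np.float64(-0.0007), np.float64(-0.0071), 0.014]
[0, 0, 0, np.float64(0.0015), np.float64(-0.0005), np.float64(-0.0072), 0.014]
[0, 0, 0, np.float64(0.0009), np.float64(-0.0003), np.float64(-0.0074), 0.014]
175
[0, 0, 0, np.float64(0.0003), np.float64(-0.0001), np.float64(-0.0074), 0.014]
from start [(25, array([ 7.6, -2.5, 35.9])), (50, array([28.8, -9.6, 65.1])), (75, array([ 59.8, -19.9,  82.1])), (100, array([ 94.7, -31.5,  83.7])), (125, array([126.9, -42.2,  69.6])), (150, array([150.5, -50. ,  42.5])), (175, array([161. , -53.5,   7.4]))]
```

First I'll relieve the sideways load on the grip, then start the turn.

Emit:
{"name": "move_arm", "arguments": {"steps": [[0,0,0,0.0025,-0.0008,0,0.014],[0,0,0,0,0,0,0.014]]}}

```text
clock: 13.75
eef_pos: [468.9, -145.0, 84.8]
tool_rot: [3.139, -0.0, 1.251]
force: [0.7, 0.2, 9.4]
width: 14.6
gripper_force: 34.4
```

Emit:
{"name": "move_arm", "arguments": {"steps": [[0,0,0,0.0003,-0.0001,0.0074,0.014],[0,0,0,0.0009,-0.0003,0.0074,0.014],[0,0,0,0.0015,-0.0005,0.0072,0.014],[0,0,0,0.0021,-0.0007,0.0071,0.014],[0,0,0,0.0027,-0.0009,0.0069,0.014]]}}

```text
clock: 14.25
eef_pos: [474.5, -146.9, 119.6]
tool_rot: [-3.14, -0.0, 1.251]
force: [2.2, -0.9, -8.1]
width: 14.5
gripper_force: 31.9
```

Emit:
{"name": "move_arm", "arguments": {"steps": [[0,0,0,0.0032,-0.0011,0.0066,0.014],[0,0,0,0.0038,-0.0013,0.0063,0.014],[0,0,0,0.0043,-0.0014,0.0059,0.014],[0,0,0,0.0048,-0.0016,0.0055,0.014],[0,0,0,0.0052,-0.0017,0.005,0.014]]}}

```text
clock: 14.75
eef_pos: [490.0, -152.1, 148.4]
tool_rot: [-3.128, 0.001, 1.251]
force: [-12.3, 6.2, 4.4]
width: 14.7
gripper_force: 31.4
```

```bash
python3 -c "
from h import *
e=telemetry.read_state(); print(e['eef_pos'],e['force'],e['torque'])
for c in ('scene','top'):
  eyes.get_image(c)
  for n in ('crank_grip','cassette_centre','bolt_tip'):
    for r in finder.pinpoint(c,n)[:2]: print(c,n,round(r['confidence'],2),world(c,r['location']).round(1))"
```

```text
[ 489.96292701 -152.08337847  148.37571624] [-12.31859969   6.20668532   4.36639695] [ 1.45650842  2.78773233 -0.02283195]
scene crank_grip 0.87 [ 487.5 -150.5  191.8]
scene cassette_centre 0.87 [ 442.4 -646.6   10.9]
scene cassette_centre 0.79 [ 513.  -277.3  130.6]
scene bolt_tip 0.43 [ 471.1 -301.2  163.1]
top crank_grip 0.69 [ 394.2 -131.6    1.3]
top crank_grip 0.67 [ 486.1 -149.1  190.6]
top cassette_centre 0.84 [ 511.3 -276.8  129.6]
top cassette_centre 0.76 [ 445.3 -647.8   15.3]
top bolt_tip 0.47 [ 467.3 -300.8  165.5]
```

Emit:
{"name": "move_arm", "arguments": {"steps": [[0,0,0,0.0056,-0.0019,0.0045,0.014],[0,0,0,0.0059,-0.002,0.004,0.014],[0,0,0,0.0062,-0.0021,0.0034,0.014],[0,0,0,0.0065,-0.0022,0.0028,0.014],[0,0,0,0.0067,-0.0022,0.0022,0.014]]}}

```text
clock: 15.65
eef_pos: [519.0, -161.8, 168.5]
tool_rot: [-3.125, 0.002, 1.251]
force: [-21.6, 8.3, 31.5]
width: 14.5
gripper_force: 34.4
```

Emit:
{"name": "move_arm", "arguments": {"steps": [[0,0,0,0.0069,-0.0023,0.0016,0.014],[0,0,0,0.007,-0.0023,0.001,0.014]]}}

```text
clock: 15.85
eef_pos: [540.3, -168.8, 172.0]
tool_rot: [-3.141, 0.001, 1.251]
force: [-6.3, 3.1, 16.4]
width: 14.6
gripper_force: 35.0
```

Emit:
{"name": "move_arm", "arguments": {"steps": [[0,0,0,0,0,0.002,0.014],[0,0,0,0.007,-0.0023,0.0008,0.014],[0,0,0,0.007,-0.0023,0,0.014]]}}

```text
clock: 16.15
eef_pos: [553.2, -173.1, 171.8]
tool_rot: [-3.137, 0.0, 1.251]
force: [-6.6, 3.4, 13.3]
width: 14.8
gripper_force: 35.4
```

Emit:
{"name": "move_arm", "arguments": {"steps": [[0,0,0,0.007,-0.0023,-0.001,0.014],[0,0,0,0.0069,-0.0023,-0.0016,0.014],[0,0,0,0.0067,-0.0022,-0.0022,0.014]]}}

```text
clock: 16.45
eef_pos: [575.0, -180.4, 167.2]
tool_rot: [-3.139, 0.0, 1.251]
force: [-4.2, 2.5, 3.0]
width: 14.5
gripper_force: 34.7
```

```bash
python3 -c "
from h import *
e=telemetry.read_state(); print(e['clock'],e['eef_pos'],e['force'],e['torque'])
for c in ('scene','top'):
  im,d=eyes.get_image(c)
  for n in ('crank_grip','bolt_tip'):
    for r in finder.pinpoint(c,n)[:2]: print(c,n,round(r['confidence'],2),world(c,r['location']).round(1))"
```

```text
16.45 [ 574.96911746 -180.3964397   167.18166082] [-4.20335143  2.5388708   3.03437548] [ 0.69958314  1.13188853 -0.03326204]
scene crank_grip 0.73 [ 573.6 -176.7  212.4]
top crank_grip 0.79 [ 574.9 -176.5  215.1]
top crank_grip 0.34 [ 537.7 -292.   200. ]
top bolt_tip 0.42 [ 518.6 -316.5  180.4]
```

Emit:
{"name": "move_arm", "arguments": {"steps": [[0,0,0,0.0065,-0.0022,-0.0028,0.014],[0,0,0,0.0062,-0.0021,-0.0034,0.014],[0,0,0,0.0059,-0.002,-0.004,0.014]]}}

```text
clock: 17.05
eef_pos: [593.8, -186.6, 155.5]
tool_rot: [-3.139, -0.0, 1.251]
force: [-3.6, 3.1, 2.7]
width: 14.8
gripper_force: 36.1
```

Emit:
{"name": "move_arm", "arguments": {"steps": [[0,0,0,0.0056,-0.0019,-0.0045,0.014],[0,0,0,0.0052,-0.0017,-0.005,0.014],[0,0,0,0.0048,-0.0016,-0.0055,0.014]]}}

```text
clock: 17.35
eef_pos: [610.2, -192.2, 140.4]
tool_rot: [-3.141, -0.0, 1.251]
force: [-3.8, 2.8, 1.3]
width: 14.6
gripper_force: 35.9
```

Emit:
{"name": "move_arm", "arguments": {"steps": [[0,0,0,0.0043,-0.0014,-0.0059,0.014],[0,0,0,0.0038,-0.0013,-0.0063,0.014]]}}

```text
clock: 17.55
eef_pos: [618.4, -195.0, 128.4]
tool_rot: [-3.141, -0.0, 1.251]
force: [-4.4, 3.4, 3.3]
width: 14.6
gripper_force: 36.3
```

Emit:
{"name": "move_arm", "arguments": {"steps": [[0,0,0,0.0032,-0.0011,-0.0066,0.014],[0,0,0,0.0027,-0.0009,-0.0069,0.014],[0,0,0,0.0021,-0.0007,-0.0071,0.014]]}}

```text
clock: 17.85
eef_pos: [626.6, -197.8, 108.0]
tool_rot: [3.141, -0.0, 1.251]
force: [-4.5, 2.8, 3.9]
width: 14.5
gripper_force: 37.3
```

Emit:
{"name": "move_arm", "arguments": {"steps": [[0,0,0,0.0015,-0.0005,-0.0072,0.014],[0,0,0,0.0009,-0.0003,-0.0074,0.014]]}}

```text
clock: 18.05
eef_pos: [629.3, -198.7, 93.5]
tool_rot: [3.14, -0.0, 1.251]
force: [-1.9, 2.5, 4.7]
width: 14.7
gripper_force: 38.5
```

Emit:
{"name": "move_arm", "arguments": {"steps": [[0,0,0,0.0003,-0.0001,-0.0074,0.014],[0,0,0,0,0,0,0.014]]}}

```text
clock: 18.25
eef_pos: [630.0, -198.9, 85.5]
tool_rot: [3.139, -0.0, 1.251]
force: [1.0, 0.8, 0.2]
width: 14.9
gripper_force: 38.6
```

```bash
python3 -c "
from h import *
e=telemetry.read_state(); print(e['clock'],e['eef_pos'],e['force'],e['torque'])
for c in ('scene','top'):
  im,d=eyes.get_image(c)
  for n in ('crank_grip','bolt_tip','cassette_centre','reagent_bottle','timer','petri_dish'):
    for r in finder.pinpoint(c,n)[:2]: print(c,n,round(r['confidence'],2),world(c,r['location']).round(1))"
```

```text
18.25 [ 629.99237196 -198.90333964   85.48885316] [1.00489535 0.76736386 0.23440188] [ 0.2902374  -0.08572302 -0.0106115 ]
scene crank_grip 0.56 [ 626.1 -197.5  137.5]
scene bolt_tip 0.38 [ 513.6 -508.8   -1.2]
scene bolt_tip 0.37 [ 549.4 -324.7  133.1]
scene cassette_centre 0.64 [ 440.5 -648.2   11.2]
scene reagent_bottle 0.63 [ 512.6 -511.5   -0.9]
scene timer 0.66 [ 386.3 -424.4   -3.9]
scene petri_dish 0.93 [ 399.6 -133.9   -2.1]
top crank_grip 0.79 [ 627.2 -199.5  135.7]
top cassette_centre 0.8 [ 444.  -647.    11.7]
top reagent_bottle 0.85 [ 518.2 -512.6   -1.8]
top timer 0.96 [ 383.3 -426.2   -2.2]
top petri_dish 0.58 [ 3.951e+02 -1.347e+02  1.000e-01]
top petri_dish 0.53 [ 5.154e+02 -2.795e+02  2.000e-01]
```

Emit:
{"name": "move_arm", "arguments": {"steps": [[0,0,0,0,0,-0.003,0.014],[0,0,0,0,0,-0.003,0.014],[0,0,0,0,0,0,0.014]]}}

```text
clock: 19.25
eef_pos: [630.1, -198.9, 80.8]
tool_rot: [3.139, -0.0, 1.251]
force: [6.4, -0.8, 2.3]
width: 14.9
gripper_force: 39.3
```

Emit:
{"name": "move_arm", "arguments": {"steps": [[0,0,0,0,0,-0.003,0.014],[0,0,0,0,0,0,0.014]]}}

```text
clock: 19.45
eef_pos: [630.1, -199.0, 80.6]
tool_rot: [3.138, 0.0, 1.251]
force: [-0.5, 0.7, 18.7]
width: 14.5
gripper_force: 40.8
```

The far stop is reached, shown by the 19 N upward reaction. Now I'll release and retreat upward.

Emit:
{"name": "move_arm", "arguments": {"steps": [[0,0,0,0,0,0.002,0.014],[0,0,0,0,0,0,0.04],[0,0,0,0,0,0,0.04],[0,0,0,0,0,0,0.04],[0,0,0,0,0,0,0.04]]}}

```text
clock: 19.95
eef_pos: [627.6, -198.5, 78.6]
tool_rot: [-3.139, 0.0, 1.251]
force: [-0.2, -0.3, -0.4]
width: 40.1
gripper_force: 0.0
```

Emit:
{"name": "move_arm", "arguments": {"steps": [[0,0,0,0,0,0.01,0.04],[0,0,0,0,0,0.02,0.04],[0,0,0,0,0,0.03,0.04],[0,0,0,0,0,0.04,0.04],[0,0,0,0,0,0.04,0.04]]}}

```text
clock: 20.45
eef_pos: [628.3, -198.4, 221.1]
tool_rot: [-3.141, -0.0, 1.251]
force: [1.1, -0.6, -1.1]
width: 40.1
gripper_force: 0.0
```

Emit:
{"name": "move_arm", "arguments": {"steps": [[0,0,0,0,0.02,0.03,0.04],[0,0,0,-0.02,0.03,0.01,0.04],[0,0,0,-0.04,0.03,0,0.04],[0,0,0,-0.04,0.03,0,0.04],[0,0,0,0,0,0,0.04]]}}

```text
clock: 20.95
eef_pos: [521.5, -83.5, 259.4]
tool_rot: [-3.134, 0.0, 1.257]
force: [0.8, 0.2, 0.1]
width: 40.0
gripper_force: 0.0
```

```bash
python3 -c "
from h import *
e=telemetry.read_state(); print(e['clock'],e['eef_pos'],e['force'])
ims=[]
for c in ('scene','top'):
  im,d=eyes.get_image(c); ims.append(im)
  for n in ('crank_grip','bolt_tip','cassette_centre','cradle_seat'):
    for r in finder.pinpoint(c,n)[:2]: print(c,n,round(r['confidence'],2),world(c,r['location']).round(1))
a=cv2.resize(ims[0][100:220,200:330],None,fx=3,fy=3,interpolation=2);b=cv2.resize(ims[1][120:240,140:270],None,fx=3,fy=3,interpolation=2)
cv2.imwrite('pics/s8.png',np.hstack([a,b]))"
```

```text
20.95 [521.45279365 -83.4543609  259.38738408] [0.7881991  0.15863513 0.12931631]
scene crank_grip 0.89 [ 627.5 -194.9  133.7]
scene bolt_tip 0.38 [ 551.5 -327.3  129.1]
scene cassette_centre 0.68 [ 442.9 -650.7   11.4]
scene cradle_seat 0.62 [ 512.8 -276.3  125. ]
scene cradle_seat 0.27 [ 515.1 -508.5    1.1]
top crank_grip 0.56 [ 626.2 -199.8  132.2]
top cassette_centre 0.87 [ 444.1 -648.1   13.3]
top cradle_seat 0.77 [ 510.6 -278.6  135.4]
top cradle_seat 0.27 [ 514.4 -279.9    1.4]
```

View pics/s8.png

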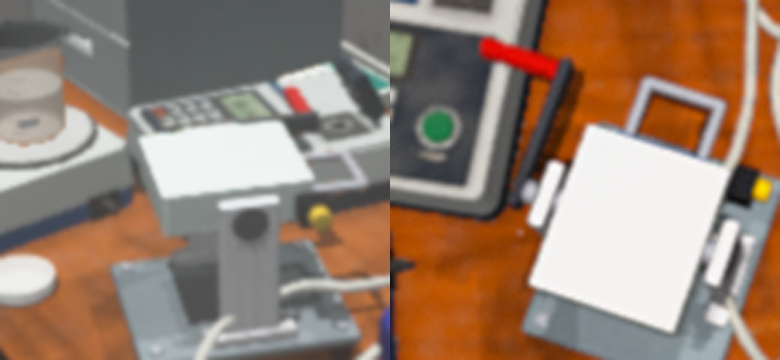

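The cradle is right over: its white underside is up at (630,230), the bow shows at (680,115) and the red crank is down at (520,58). The arm is clear of everything, so I'm handing in.

```bash
python3 -c "
from h import *
print(telemetry.read_state()['qd'].round(3)); print(ctrl.finish_job())"
```

```text
[-0.004 -0.004 -0.004  0.007 -0.001 -0.003 -0.002]
the job is handed in; nothing more can be done
None
```

I pushed the cassette home until the bolt sprang in, and the bolt held a tug of about 13 N for over half a second. I then turned the cradle over to its far stop with the cassette still latched and handed the job in at about 21 s; the bottle, timer and dish did not move, and no verdict was returned.

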